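Key the canister lid over its pin and press it shut

TASK

The coffee canister's black lid is lying too high because its notch is not over the locating pin. With a fingertip, push the stud on the lid round until the notch stands over the pin, then press the lid down until it is fully home. Do not grip or lift the lid, and leave the other things on the counter where they are.

Things in the scene. Friction and masses are not known exactly. Their poses are not given: they have to be found in the camera images.
- pin (a point): tip of the round-topped steel locating pin, 10 mm thick, that stands up from the rim of the white canister, 54 mm from the canister's axis. The loose-lying lid hides it; the square dark-steel bracket that carries it, 16 mm wide, juts out of the canister's side in the same direction, to 82 mm from the axis, and shows beyond the lid's edge; its top is 82 mm above the counter. The canister (120 mm across, 80 mm high, on a 3 mm mat) does not slide or turn.
- lid_top (a point): centre of the lid's flat top, on the vertical axis of canister and lid. The lid is a black disc 120 mm across and 8.5 mm thick; at the start it rests on the pin 8 mm too high, level; its top is then about 99.5 mm above the counter, and 91.5 mm when home. The lid is guided by its seal on the vertical axis: it always stays level and centred.
- notch (a point): middle of the notch in the lid's rim at the height of the lid's top, 54 mm from the axis; the notch is about 15 mm wide and 14 mm deep and open to the rim. The lid sinks only when this stands over the pin, to within about 3 mm. It lies diametrically opposite the stud.
- stud: upright steel stud fixed on the lid, 16 mm across and 18 mm high, 36 mm from the axis; origin at the centre of its foot, on the lid's top. Pushing it sideways with about 3 N turns the lid; the lid stays where it is left and can turn either way without limit. It bends if gripped or hit with more than 35 N.
- lid_turn (a joint): turn of the lid on the canister, rad, growing anticlockwise seen from above; +pi or -pi: notch over the pin; 0: notch opposite the pin (stud over the pin)
- lid_press (a joint): how far the lid is pressed down, m: 0 = lying on the pin, 0.008 = fully home. The seal rubs: pressing down anywhere on top takes about 7 N, and the lid stays down. Negative = lifted.
- mug: white mug, 76 mm across, 85 mm high, origin under its centre; a bystander
- sugar_jar: glass sugar jar with steel cap, 64 mm across, 75 mm high, origin under its centre; a bystander
- capsule_a: coffee capsule, copper, 37 mm across, 29 mm high, origin under its centre; a bystander
- capsule_b: coffee capsule, aluminium, same size, origin under its centre; a bystander
- spoon: steel spoon, 130 mm long, lying flat along its own x axis; a bystander
- espresso_cup: small white cup, 62 mm across, 55 mm high, origin under its centre; a bystander
- pill_bottle: white bottle with black cap, 48 mm across, 85 mm high, origin under its centre; off the mat on the left; a bystander
Not all that is in view belongs to the job. What is shaped like the part that bears pin but purple or turquoise is not meant.

How it is judged:
By the outcome, as a careful person would: the job done as asked, in the order asked, and still so for the second after the job is handed in, with the robot touching nothing.
It also fails if it takes over 42 s, if anything falls off the work surface, if the arm or the gripper's body presses on something with over 40 N, if the wrist force passes 120 N, or if a joint passes its speed limit or range.

ROBOT

A 7-joint arm with a two-finger parallel gripper is mounted at the origin on the work surface. World frame = base frame: x ahead of the robot, y to its left, z up, the work surface at z = 0. Lengths are in m, angles in degrees, forces in N, time in s.
With the tool pointing down it reaches from about 0.425 to 0.875 m from the base axis. Payload 4.7 kg.
Tool frame: the origin (TCP) lies at the very end of the fingers, on their centre line; the grasp point (between the pads) lies 19 mm behind it (env.grip_point_offset is the distance from the TCP to the grasp point, in m); z points along the fingers, y is the line along which they close (so a half turn about z gives the same grasp; the last joint's range is limited). The gripper opens to 87 mm and grips with 3 to 60 N. Pads are 19 mm wide; open, the fingers measure 117 mm over their backs; the gripper's body (75 mm by 190 mm) begins 51 mm behind the grasp point.
Start: joints at [-72.015, 18.392, -4.016, 83.108, 1.295, 78.541, -3.26], TCP at [0.192, 0.621, 0.223] pointing down, gripper open.
Joint ranges: [-163.93, 163.93], [-17.29, 119.83], [-79.2, 71.16], [3.27, 140.29], [-89.18, 269.18], [5.43, 117.66], [-154.24, 154.24]. Speed limits (degrees/s): [147.25, 147.25, 180, 180, 180, 180, 180].

INTERFACE

Orientations are given as [roll, pitch, yaw] about the fixed x, y, z axes, in that order (R = Rz(yaw) Ry(pitch) Rx(roll)).
In Python, from cell import env gives the robot as it stands.
- The arm moves only by the tool jog_arm, never from a script. Its argument "motion" is a list of rows, each an object of numbers: "x", "y", "z": the shift along the tool's x, y, z in cm; "ax", "ay", "az": the turn, a rotation vector about the tool's x, y, z in degrees. In form: [{"x": .., "y": .., "z": .., "ax": .., "ay": .., "az": ..}, ...]. A call has exactly 5 rows; each row shifts and turns the commanded pose from where the row before left it, along the tool's axes as they then stand; what a row does not reach is not made up. A row lasts 1/10 s, in which the tool goes at most 50 mm and 8.59 degrees, less where a joint would pass 70% of its speed; a pose out of reach is approached as far as the arm can. A call is refused whole if a number of a shift passes 5 or a number of a turn 8.59, either way. A call with a gripper value outside its range is refused whole. "claw" is the gripper command: -1 is shut, 1 is fully open, values between are in proportion, set as the call begins (left out, the last holds). The fingers move at their own pace and stop on an object; "squeeze" is the grip in N (left out, the last holds). Time passes only in rows, so rows that do not move let the fingers close, or fill a call up. It gives the time, the measured TCP pose, the force, the opening and the grip force at its end, in the units of the state.
- env.get_obs(): the state, without advancing time (a new reading comes with each control period).
- env.read_camera(name): name is "side" or "top"; returns the picture (384x512x3 uint8, red, green, blue); there is no depth.
- env.camera_params(name): a dict with "fx", "fy", "cx", "cy" (pixels), "extrinsics" (4x4, takes a point from world to camera coordinates). Camera axes: x right, y up, looking along -z (the intrinsics and any distortion apply to the point x, -y, -z); pixel columns grow to the right and rows downward; lengths in m; the calibration is good to about 2 mm. A picture is of the moment at which its call begins. camera_params takes no time and is no camera call.
- env.sign_off(): hands the job in; it is judged then, once.
The state is a dict: "time_s": time; "qpos": joint angles; "joint_velocities": joint speeds; "effort": joint torques, N m; "tool_pos": TCP position; "tool_rot": TCP orientation; "force": force on the tool from outside, world axes, zero at the start; "wrist_torque": the same for the moment, N m; "grip_width": finger opening in m; "grasp_force": force on a finger pad.
Only numpy, scipy, OpenCV 4.12 (cv2) and the standard library are available. Lean on these libraries where they do the work, as an engineer would, in place of code of your own. Each camera call takes 0.05 s, during which the arm holds its last target. There are 200 camera calls.

## Working session

There is one attempt and no reset: what is moved stays moved. The work goes in short steps, Python scripts to look and compute and a tool call to move; the robot and the scene stay as the last step left them, time stands still between calls to the robot, and variables do not carry over. Pictures are saved under pics/ and viewed, at most 10 in all, crops included, and the job is handed in when it is done.

Besides the shell and the picture viewer there is one more tool, called after "Call:" as name([rows], argument=value, ...), one row to a line, values as JSON. jog_arm: Moves the arm, as the interface text tells. Its arguments: {"type":"object","properties":{"motion":{"type":"array"},"claw":{"type":"number"},"squeeze":{"type":"number"}},"required":["motion"]}

```bash
mkdir -p pics; ls
python3 - <<'E'
from cell import env
import cv2
for n in("top","side"):
    cv2.imwrite(f"pics/{n}0.png",env.read_camera(n)[:,:,::-1])
    p=env.camera_params(n);print(n,{k:(v.round(4).tolist() if hasattr(v,'round') and hasattr(v,'tolist') else v) for k,v in p.items()})
o=env.get_obs();print(o)
E
```

```text
pics
top {'fx': 395.4210170736673, 'fy': 395.4210170736673, 'cx': 254.58770701759883, 'cy': 190.91550315745863, 'extrinsics': [[0.0012, -1.0, 0.0097, 0.0582], [0.9822, 0.003, 0.1881, -0.5562], [-0.1881, 0.0093, 0.9821, -1.1018], [0.0, 0.0, 0.0, 1.0]]}
side {'fx': 376.292925009519, 'fy': 376.292925009519, 'cx': 254.77167548789765, 'cy': 192.44495106279294, 'extrinsics': [[0.7241, -0.6897, 0.0043, -0.3499], [0.5212, 0.5512, 0.6515, -0.3825], [-0.4518, -0.4695, 0.7586, -0.7685], [0.0, 0.0, 0.0, 1.0]]}
{'time_s': 0.1, 'qpos': array([-72.01619312,  18.43500024,  -4.01560556,  83.16674801,
         1.29563675,  78.54018327,  -3.25869727]), 'joint_velocities': array([-0.17559566, -0.06214364,  0.08161121, -0.16345652, -0.05560481,
        0.15235694, -0.03559807]), 'effort': array([-1.18050102e-03, -4.92574561e+01, -4.06463323e-01, -3.13394880e+01,
       -6.41904655e-02,  3.95370182e-02,  7.61593446e-05]), 'tool_pos': array([0.19185716, 0.62053621, 0.22157896]), 'tool_rot': array([-1.79903333e+02,  5.95682373e-03,  1.62827267e+02]), 'force': array([ 0.69609181,  0.33262061, -0.37020274]), 'wrist_torque': array([-0.08986862,  0.02820693,  0.00614258]), 'grasp_force': 0.0, 'grip_width': 0.08720393685652934}
```

View pics/top0.png

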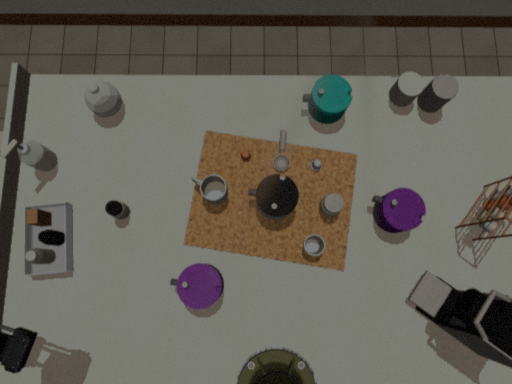

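View pics/side0.png

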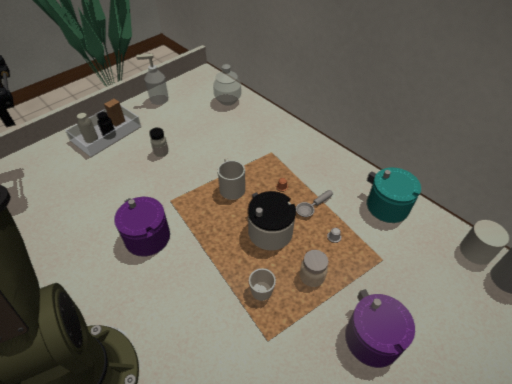

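The black-lidded canister is on the mat at top (277,196) and side (271,215). Lookalikes not meant: purple at top (200,286) and (402,210), turquoise at (330,99). Checking the choice in one close crop.

```bash
python3 - <<'E'
import cv2,numpy as np
a=cv2.imread("pics/top0.png")[160:232,240:312];b=cv2.imread("pics/side0.png")[182:254,236:308]
f=lambda i:cv2.resize(cv2.convertScaleAbs(cv2.LUT(i,(255*(np.arange(256)/255)**.5).astype('uint8'))),(396,396),interpolation=cv2.INTER_CUBIC)
cv2.imwrite("pics/c0.png",np.hstack([f(a),f(b)]))
E
cat > h.py <<'E'
from cell import env
import numpy as np
def ray(n,u,v,z):
    p=env.camera_params(n);E=np.array(p["extrinsics"]);R=E[:3,:3];c=-R.T@E[:3,3]
    d=R.T@np.array([(u-p["cx"])/p["fx"],-(v-p["cy"])/p["fy"],-1]);return c+d*(z-c[2])/d[2]
def proj(n,X):
    p=env.camera_params(n);E=np.array(p["extrinsics"]);q=E[:3,:3]@np.array(X)+E[:3,3]
    return np.array([p["cx"]-p["fx"]*q[0]/q[2],p["cy"]+p["fy"]*q[1]/q[2]])
E
```

```text
(no output)
```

View pics/c0.png

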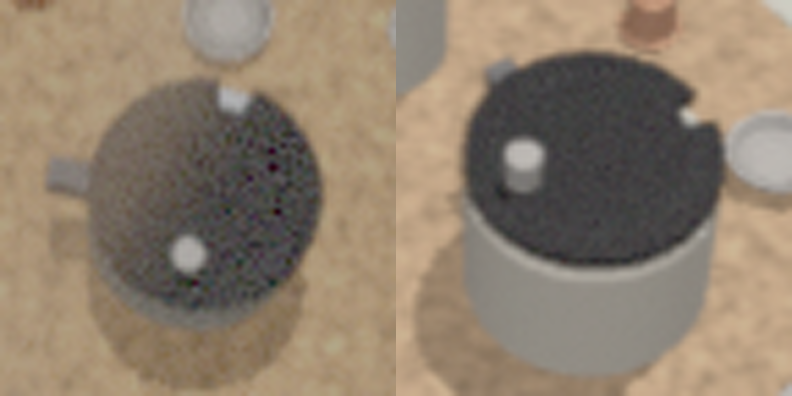

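The crop shows the black lid with its centre at top px (277.3,195.5), stud top at (274.2,206.2), notch at (282.7,178) and bracket out at (250.5,191.7). The bracket is grey steel, so this is the right canister.

Run:
```python
from h import *
P=lambda n,u,v,z:ray(n,u,v,z)
k=5.5
for n,ox,oy,pts in (("top",240,160,dict(cen=(205,195,.0995),left=(88,195,.0995),right=(322,195,.0995),stud=(188,254,.1175),notch=(235,96,.0995),br=(48,174,.082))),
 ("side",236,182,dict(cen=(198,158,.0995),left=(68,150,.0995),right=(327,158,.0995),stud=(128,157,.1175),notch=(293,115,.0995),br=(100,70,.082)))):
    R={a:P(n,ox+(u+.5)/k-.5,oy+(v+.5)/k-.5,z) for a,(u,v,z) in pts.items()}
    c=R['cen']
    for a,q in R.items():
        d=q-c;print(n,a,q.round(4),np.hypot(*d[:2]).round(4),np.degrees(np.arctan2(d[1],d[0])).round(1))
# dark-mask lid fit via other objects
for a,(u,v,z) in dict(spoonbowl=(281,163,.01),mug=(214,188,.085),sugar=(333,204,.075),cup=(314,245,.055),ca=(246,155,.029),cb=(317,164,.029)).items(): print(a,P("top",u,v,z).round(3))
```

```text
top cen [ 0.5355 -0.0024  0.0995] 0.0 0.0
top left [0.5353 0.057  0.0995] 0.0594 90.2
top right [ 0.5357 -0.0619  0.0995] 0.0595 -89.8
top stud [0.5024 0.0075 0.1175] 0.0345 163.3
top notch [ 0.5871 -0.0183  0.0995] 0.054 -17.1
top br [0.5494 0.0775 0.082 ] 0.0811 80.1
side cen [ 0.5328 -0.0076  0.0995] 0.0 0.0
side left [0.4935 0.0359 0.0995] 0.0586 132.1
side right [ 0.575  -0.0475  0.0995] 0.058 -43.4
side stud [0.5004 0.0045 0.1175] 0.0346 159.5
side notch [ 0.5821 -0.0199  0.0995] 0.0508 -14.1
side br [0.5468 0.0711 0.082 ] 0.0799 79.9
spoonbowl [ 0.652 -0.022  0.01 ]
mug [0.558 0.175 0.085]
sugar [ 0.514 -0.164  0.075]
cup [ 0.4   -0.11   0.055]
ca [0.671 0.085 0.029]
cb [ 0.644 -0.129  0.029]
```

```bash
cat >> h.py <<'E'
def plan(x,y,z,yaw,N):
    o=env.get_obs();p=o["tool_pos"];yw=o["tool_rot"][2];d=(np.array([x,y,z])-p)/N*100
    da=((yaw-yw+180)%360-180)/N
    print("from",p.round(4),o["tool_rot"].round(1),"q",o["qpos"].round(0),"F",o["force"].round(1),"t",o["time_s"])
    for k in range(N):
        s=np.radians(yw+da*k);print(dict(x=round(d[0]*np.cos(s)+d[1]*np.sin(s),2),y=round(d[0]*np.sin(s)-d[1]*np.cos(s),2),z=round(-d[2],2),az=round(-da,2)))
E
python3 -c "
from h import *
plan(.509,.036,.15,73,15)"
```

```text
from [0.1919 0.6205 0.2216] [-179.9    0.   162.8] q [-72.  18.  -4.  83.   1.  79.  -3.] F [ 0.7  0.3 -0.4] t 0.1
{'x': np.float64(-3.17), 'y': np.float64(-3.1), 'z': np.float64(0.48), 'az': np.float64(5.99)}
{'x': np.float64(-3.48), 'y': np.float64(-2.75), 'z': np.float64(0.48), 'az': np.float64(5.99)}
{'x': np.float64(-3.74), 'y': np.float64(-2.37), 'z': np.float64(0.48), 'az': np.float64(5.99)}
{'x': np.float64(-3.97), 'y': np.float64(-1.97), 'z': np.float64(0.48), 'az': np.float64(5.99)}
{'x': np.float64(-4.16), 'y': np.float64(-1.54), 'z': np.float64(0.48), 'az': np.float64(5.99)}
{'x': np.float64(-4.29), 'y': np.float64(-1.1), 'z': np.float64(0.48), 'az': np.float64(5.99)}
{'x': np.float64(-4.39), 'y': np.float64(-0.65), 'z': np.float64(0.48), 'az': np.float64(5.99)}
{'x': np.float64(-4.43), 'y': np.float64(-0.19), 'z': np.float64(0.48), 'az': np.float64(5.99)}
{'x': np.float64(-4.42), 'y': np.float64(0.28), 'z': np.float64(0.48), 'az': np.float64(5.99)}
{'x': np.float64(-4.37), 'y': np.float64(0.74), 'z': np.float64(0.48), 'az': np.float64(5.99)}
{'x': np.float64(-4.27), 'y': np.float64(1.19), 'z': np.float64(0.48), 'az': np.float64(5.99)}
{'x': np.float64(-4.12), 'y': np.float64(1.63), 'z': np.float64(0.48), 'az': np.float64(5.99)}
{'x': np.float64(-3.93), 'y': np.float64(2.05), 'z': np.float64(0.48), 'az': np.float64(5.99)}
{'x': np.float64(-3.7), 'y': np.float64(2.45), 'z': np.float64(0.48), 'az': np.float64(5.99)}
{'x': np.float64(-3.42), 'y': np.float64(2.82), 'z': np.float64(0.48), 'az': np.float64(5.99)}
```

Call:
jog_arm([
  {"x":-3.2,"y":-3.1,"z":0,"az":6},
  {"x":-3.5,"y":-2.7,"z":0,"az":6},
  {"x":-3.7,"y":-2.4,"z":0,"az":6},
  {"x":-4,"y":-2,"z":0,"az":6},
  {"x":-4.2,"y":-1.5,"z":0,"az":6},
], claw=-1)

```text
$.motion[0]: bad value
```

Call:
jog_arm([
  {"x":-4.3,"y":-1.1,"z":0,"az":6},
  {"x":-4.4,"y":-0.6,"z":0.5,"az":6},
  {"x":-4.4,"y":-0.2,"z":0.5,"az":6},
  {"x":-4.4,"y":0.3,"z":0.5,"az":6},
  {"x":-4.4,"y":0.7,"z":0.5,"az":6},
])

```text
$.motion[0]: bad value
```

```bash
python3 -c "
from h import *
plan(.509,.036,.15,73,5)"
```

```text
from [0.1919 0.6205 0.2216] [-179.9    0.   162.8] q [-72.  18.  -4.  83.   1.  79.  -3.] F [ 0.7  0.3 -0.4] t 0.1
{'x': np.float64(-9.51), 'y': np.float64(-9.3), 'z': np.float64(1.43), 'az': np.float64(17.97)}
{'x': np.float64(-11.92), 'y': np.float64(-5.91), 'z': np.float64(1.43), 'az': np.float64(17.97)}
{'x': np.float64(-13.16), 'y': np.float64(-1.95), 'z': np.float64(1.43), 'az': np.float64(17.97)}
{'x': np.float64(-13.12), 'y': np.float64(2.21), 'z': np.float64(1.43), 'az': np.float64(17.97)}
{'x': np.float64(-11.8), 'y': np.float64(6.14), 'z': np.float64(1.43), 'az': np.float64(17.97)}
```

All six keys are probably required in each row.

Call:
jog_arm([
  {"x":-3.2,"y":-3.1,"z":0,"ax":0,"ay":0,"az":6},
  {"x":-3.5,"y":-2.7,"z":0,"ax":0,"ay":0,"az":6},
  {"x":-3.7,"y":-2.4,"z":0,"ax":0,"ay":0,"az":6},
  {"x":-4,"y":-2,"z":0,"ax":0,"ay":0,"az":6},
  {"x":-4.2,"y":-1.5,"z":0,"ax":0,"ay":0,"az":6},
], claw=-1)

```text
time_s: 0.6
tool_pos: [0.2989, 0.4241, 0.2222]
tool_rot: [-180.0, 0.0, 132.6]
force: [0.1, 0.5, 0.1]
grip_width: 0.0551
grasp_force: 0.0
```

Call:
jog_arm([
  {"x":-4.3,"y":-1.1,"z":0,"ax":0,"ay":0,"az":6},
  {"x":-4.4,"y":-0.6,"z":0.5,"ax":0,"ay":0,"az":6},
  {"x":-4.4,"y":-0.2,"z":0.5,"ax":0,"ay":0,"az":6},
  {"x":-4.4,"y":0.3,"z":0.5,"ax":0,"ay":0,"az":6},
  {"x":-4.4,"y":0.7,"z":0.5,"ax":0,"ay":0,"az":6},
])

```text
time_s: 1.1
tool_pos: [0.4044, 0.2295, 0.2022]
tool_rot: [-180.0, -0.0, 102.6]
force: [1.4, 0.7, 0.1]
grip_width: 0.0153
grasp_force: 0.0
```

```bash
python3 -c "
from h import *
plan(.509,.036,.15,73,6)"
```

```text
from [0.4044 0.2295 0.2022] [-180.    -0.   102.6] q [-50.  -4.  17. 110.   1.  74. -21.] F [1.4 0.7 0.1] t 1.1
{'x': np.float64(-3.53), 'y': np.float64(1.0), 'z': np.float64(0.87), 'az': np.float64(4.93)}
{'x': np.float64(-3.43), 'y': np.float64(1.3), 'z': np.float64(0.87), 'az': np.float64(4.93)}
{'x': np.float64(-3.3), 'y': np.float64(1.59), 'z': np.float64(0.87), 'az': np.float64(4.93)}
{'x': np.float64(-3.16), 'y': np.float64(1.87), 'z': np.float64(0.87), 'az': np.float64(4.93)}
{'x': np.float64(-2.98), 'y': np.float64(2.13), 'z': np.float64(0.87), 'az': np.float64(4.93)}
{'x': np.float64(-2.79), 'y': np.float64(2.38), 'z': np.float64(0.87), 'az': np.float64(4.93)}
```

Call:
jog_arm([
  {"x":-4.2,"y":1.2,"z":1,"ax":0,"ay":0,"az":6},
  {"x":-4.1,"y":1.6,"z":1,"ax":0,"ay":0,"az":6},
  {"x":-3.9,"y":2.1,"z":1,"ax":0,"ay":0,"az":6},
  {"x":-3.7,"y":2.4,"z":1,"ax":0,"ay":0,"az":6},
  {"x":-3.4,"y":2.8,"z":1,"ax":0,"ay":0,"az":6},
])

```text
time_s: 1.6
tool_pos: [0.5091, 0.0361, 0.1521]
tool_rot: [-180.0, -0.0, 72.6]
force: [0.7, -0.1, -0.7]
grip_width: 0.0006
grasp_force: 0.0
```

```bash
python3 -c "
from h import *
import cv2
plan(.509,.036,.107,73,3)
t=env.get_obs()['tool_pos']
for n in('top','side'):
    u,v=proj(n,t).round().astype(int);print(n,proj(n,t),u-36,v-36)
    i=env.read_camera(n)[:,:,::-1]; i=i[170:242,230:302] if n=='top' else i[175:247,225:297]
    i=cv2.LUT(i,(255*(np.arange(256)/255)**.5).astype('uint8'))
    r=cv2.resize(i,(396,396),interpolation=cv2.INTER_CUBIC); g=r if n=='top' else np.hstack([g,r])
cv2.imwrite('pics/c1.png',g)
"
```

```text
from [0.5091 0.0361 0.1521] [-180.    -0.    72.6] q [-36.   4.  31. 109.  -2.  68. -22.] F [ 0.7 -0.1 -0.7] t 1.6
{'x': np.float64(-0.0), 'y': np.float64(-0.0), 'z': np.float64(1.5), 'az': np.float64(-0.14)}
{'x': np.float64(-0.0), 'y': np.float64(-0.0), 'z': np.float64(1.5), 'az': np.float64(-0.14)}
{'x': np.float64(-0.0), 'y': np.float64(-0.0), 'z': np.float64(1.5), 'az': np.float64(-0.14)}
top [263.72878923 201.26042932] 228 165
side [252.48470602 191.6877641 ] 216 156
```

View pics/c1.png

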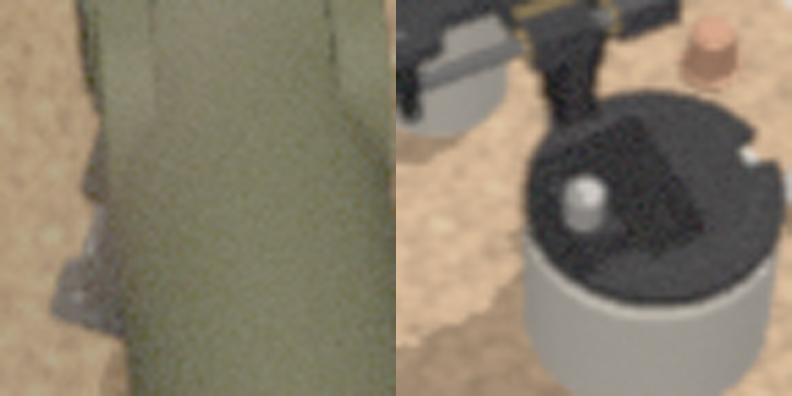

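Side view: stud at crop (585,200), fingertip near (572,115), a bit right of where the TCP should project. I'll lower it to just above the stud and look closer.

Call:
jog_arm([
  {"x":0,"y":0,"z":1,"ax":0,"ay":0,"az":0},
  {"x":0,"y":0,"z":1,"ax":0,"ay":0,"az":0},
  {"x":0,"y":0,"z":0.8,"ax":0,"ay":0,"az":0},
  {"x":0,"y":0,"z":0,"ax":0,"ay":0,"az":0},
  {"x":0,"y":0,"z":0,"ax":0,"ay":0,"az":0},
])

```text
time_s: 2.2
tool_pos: [0.5085, 0.0386, 0.1243]
tool_rot: [-180.0, 0.0, 72.9]
force: [0.0, -0.2, 0.5]
grip_width: 0.0003
grasp_force: 0.0
```

```bash
cat >> h.py <<'E'
import cv2
def shot(name,n,u0,v0,w=90,h=68,k=8,marks=()):
    i=env.read_camera(n)[v0:v0+h,u0:u0+w,::-1]
    i=cv2.LUT(i,(255*(np.arange(256)/255)**.4).astype('uint8'))
    r=cv2.resize(i,None,fx=k,fy=k,interpolation=cv2.INTER_CUBIC)
    for X in marks:
        q=((proj(n,X)-[u0,v0]+.5)*k).astype(int);cv2.circle(r,tuple(map(int,q)),3,(0,0,255),-1)
    cv2.imwrite("pics/"+name,r)
def box():
    o=env.get_obs();p=o["tool_pos"];s=np.radians(o["tool_rot"][2])
    X=np.array([np.cos(s),np.sin(s),0]);Y=np.array([np.sin(s),-np.cos(s),0]);print(p,o["force"],o["time_s"])
    return [p]+[p+a*.0095*X+b*.015*Y for a in(1,-1) for b in (1,-1)]+[p+[0,0,.05]]
E
python3 -c "
from h import *
shot('c2.png','side',222,160,marks=box()+[[.535,-.004,.0995]])"
```

```text
[0.50850605 0.03857897 0.12433853] [ 0.00913877 -0.18176537  0.48226636] 2.2
```

View pics/c2.png

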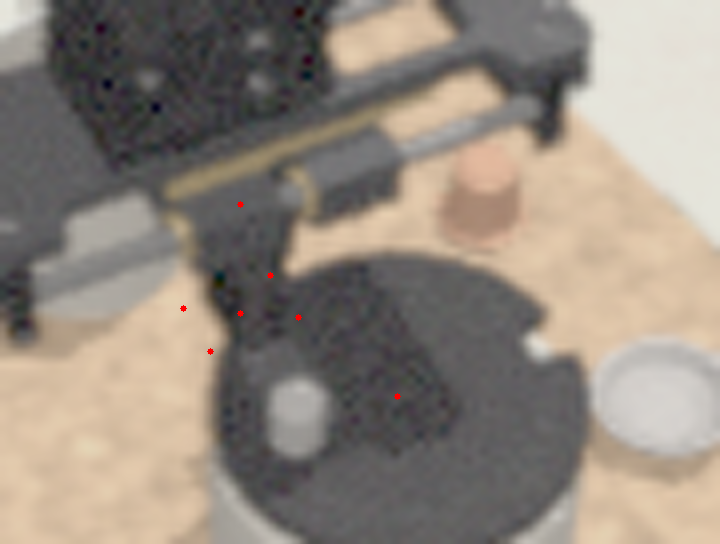

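Side view: stud top at (298,390), notch at (540,345), fingertip just behind the stud (about (262,350)) on the wanted side. The tip tapers and is narrower than the marks. Next: lower beside the stud, approach, then orbit.

Call:
jog_arm([
  {"x":0,"y":0,"z":0.9,"ax":0,"ay":0,"az":0},
  {"x":0,"y":0,"z":0.9,"ax":0,"ay":0,"az":0},
  {"x":-0.5,"y":0,"z":0,"ax":0,"ay":0,"az":0},
  {"x":-0.4,"y":0,"z":0,"ax":0,"ay":0,"az":0},
  {"x":-0.4,"y":0,"z":0,"ax":0,"ay":0,"az":0},
])

```text
time_s: 2.75
tool_pos: [0.505, 0.0251, 0.1067]
tool_rot: [180.0, -0.0, 72.8]
force: [-1.0, 4.3, -1.3]
grip_width: 0.0004
grasp_force: 1.6
```

Call:
jog_arm([
  {"x":-0.53,"y":-0.21,"z":0,"ax":0,"ay":0,"az":-8},
  {"x":-0.53,"y":-0.21,"z":0,"ax":0,"ay":0,"az":-8},
  {"x":-0.53,"y":-0.21,"z":0,"ax":0,"ay":0,"az":-8},
  {"x":-0.53,"y":-0.21,"z":0,"ax":0,"ay":0,"az":-8},
  {"x":0,"y":0,"z":0,"ax":0,"ay":0,"az":0},
])

```text
time_s: 3.25
tool_pos: [0.4948, 0.0052, 0.1068]
tool_rot: [179.9, -0.1, 104.8]
force: [-0.1, 1.8, -1.8]
grip_width: 0.0006
grasp_force: 1.0
```

```bash
python3 -c "
from h import *
shot('c3.png','side',222,160,marks=box()[:1]+[[.535,-.004,.0995]])"
```

```text
[0.49482459 0.00523267 0.10678079] [-0.0595128   1.78555382 -1.83312759] 3.25
```

View pics/c3.png

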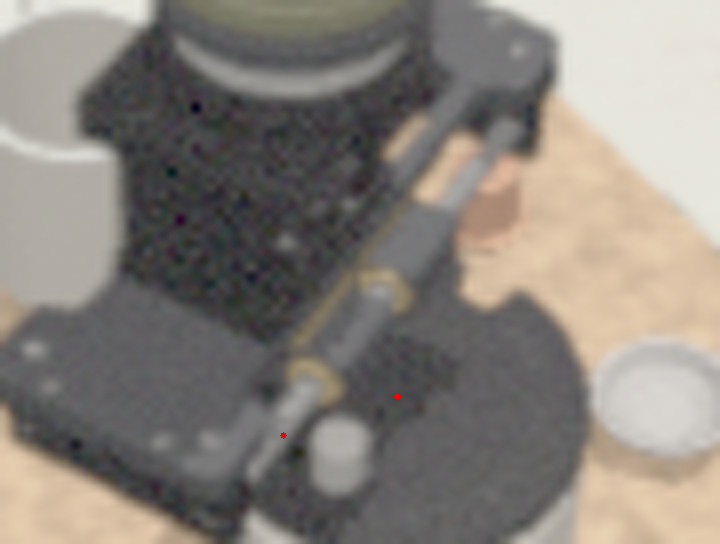

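Stud at (340,440) and notch at about (485,295): the lid turns as planned. Continuing.

Call:
jog_arm([
  {"x":-0.53,"y":-0.21,"z":0,"ax":0,"ay":0,"az":-8},
  {"x":-0.53,"y":-0.21,"z":0,"ax":0,"ay":0,"az":-8},
  {"x":-0.53,"y":-0.21,"z":0,"ax":0,"ay":0,"az":-8},
  {"x":-0.53,"y":-0.21,"z":0,"ax":0,"ay":0,"az":-8},
  {"x":-0.53,"y":-0.21,"z":0,"ax":0,"ay":0,"az":-8},
])

```text
time_s: 3.8
tool_pos: [0.498, -0.0219, 0.1065]
tool_rot: [-179.9, -0.2, 145.0]
force: [-4.0, 1.9, 2.0]
grip_width: 0.0004
grasp_force: 1.8
```

```bash
python3 -c "
from h import *
C=np.array([.5348,-.004,0])
o=env.get_obs();p=o['tool_pos']-C;s=np.radians(o['tool_rot'][2])
print('a',-(p[0]*np.sin(s)-p[1]*np.cos(s)),'b',p[0]*np.cos(s)+p[1]*np.sin(s),'stud est',np.degrees(s)+90, o['qpos'].round())
a=ray('side',222+340/8-.5,160+437/8-.5,.1175)-C;print('prev stud',a,np.degrees(np.arctan2(a[1],a[0])))"
```

```text
a 0.03577490699521965 b 0.019834073793495943 stud est 234.96963535941683 [-29.   5.  30. 113.  -3.  62.  57.]
prev stud [-0.03382971 -0.0086339   0.1175    ] -165.68279595805637
```

Call:
jog_arm([
  {"x":-0.53,"y":-0.21,"z":0,"ax":0,"ay":0,"az":-8},
  {"x":-0.53,"y":-0.21,"z":0,"ax":0,"ay":0,"az":-8},
  {"x":-0.4,"y":-0.16,"z":0,"ax":0,"ay":0,"az":-6},
  {"x":0,"y":0,"z":0,"ax":0,"ay":0,"az":0},
  {"x":0,"y":0,"z":0,"ax":0,"ay":0,"az":0},
])

```text
time_s: 4.3
tool_pos: [0.5091, -0.0346, 0.1064]
tool_rot: [-180.0, -0.0, 166.6]
force: [-1.8, 0.3, -0.3]
grip_width: 0.0002
grasp_force: 0.5
```

Call:
jog_arm([
  {"x":1,"y":0,"z":0,"ax":0,"ay":0,"az":0},
  {"x":2,"y":0,"z":-3,"ax":0,"ay":0,"az":0},
  {"x":4,"y":-3,"z":-4,"ax":0,"ay":0,"az":0},
  {"x":4,"y":-3,"z":-3,"ax":0,"ay":0,"az":0},
  {"x":4,"y":-3,"z":0,"ax":0,"ay":0,"az":0},
])

```text
time_s: 4.8
tool_pos: [0.379, -0.0712, 0.1976]
tool_rot: [179.6, 0.4, 167.1]
force: [0.2, -0.1, 0.4]
grip_width: 0.0003
grasp_force: 0.0
```

```bash
python3 -c "
from h import *
o=env.get_obs();print(o['tool_pos'],o['tool_rot'])
shot('a.png','side',236,182,72,72,5.5);shot('b.png','top',240,160,72,72,5.5)
cv2.imwrite('pics/c4.png',np.hstack([cv2.imread('pics/b.png'),cv2.imread('pics/a.png')]))"
```

```text
[ 0.37900877 -0.07122525  0.19757793] [179.56317334   0.42273667 167.0613173 ]
```

View pics/c4.png

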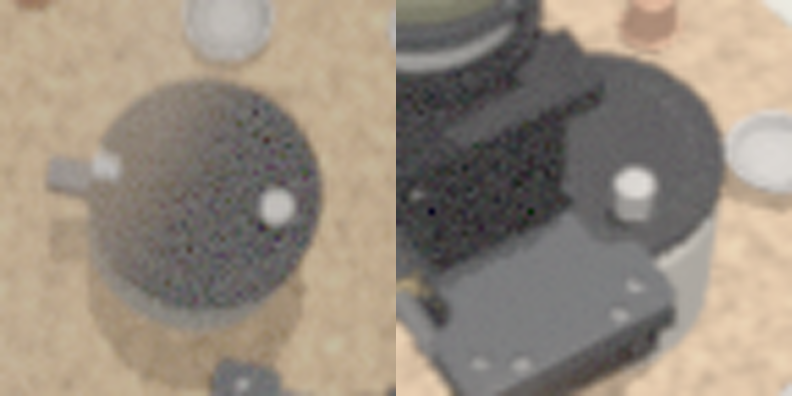

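The top view shows stud at (277,207), notch at (105,167) and bracket end at (48,174). Working out the remaining angle.

```bash
python3 -c "
from h import *
k=5.5
f=lambda u,v,z:ray('top',240+(u+.5)/k-.5,160+(v+.5)/k-.5,z)
im=cv2.imread('pics/b.png').astype(float).mean(2)
def cen(u0,u1,v0,v1,t):
    ys,xs=np.where(im[v0:v1,u0:u1]>t);return xs.mean()+u0,ys.mean()+v0
su,sv=cen(250,305,180,235,175);print(su,sv)
c=f(205,195,.0995);s=f(su,sv,.1175)
b0=f(48,174,.082);b1=f(68,175,.082)
A=lambda q:(np.hypot(*(q-c)[:2]).round(4),np.degrees(np.arctan2(q[1]-c[1],q[0]-c[0])).round(2))
nu,nv=cen(80,125,140,185,185);print(nu,nv)
print('stud',A(s),'br',A(b0),A(b1),'notch',A(f(nu,nv,.0995)),A(f(105,165,.0995)))
print('dir bracket',b0-b1)
"
```

```text
276.62818003913895 206.18199608610567
101.57777777777778 164.64444444444445
stud (np.float64(0.0356), np.float64(-104.33)) br (np.float64(0.0811), np.float64(80.1)) (np.float64(0.0709), np.float64(79.05)) notch (np.float64(0.0548), np.float64(73.51)) (np.float64(0.0531), np.float64(73.17))
dir bracket [0.00049436 0.01033684 0.        ]
```

```bash
python3 -c "
from h import *
im=cv2.imread('pics/top0.png').astype(int)
print(im[185:203,246:258].mean(2).round().astype(int))
print((im[185:203,246:258,2]-im[185:203,246:258,0]))
C=np.array([.5352,-.003])
for a in(76,79,82):
  for r in(.062,.082):
    d=np.array([np.cos(np.radians(a)),np.sin(np.radians(a))]);n=np.array([-d[1],d[0]])
    print(a,r,[proj('top',[*(C+r*d+s*.008*n),z]).round(1) for s in(-1,1) for z in (.082,.07)])
"
```

```text
[[77 85 88 88 87 81 82 87 82 74 78 81]
 [83 81 82 83 83 84 87 87 78 79 82 74]
 [88 86 80 80 80 83 82 85 79 77 84 61]
 [89 89 80 74 74 75 77 72 72 74 72 47]
 [91 87 77 70 64 64 68 65 65 65 60 47]
 [85 86 68 66 63 63 61 65 60 63 49 45]
 [83 80 69 63 61 61 63 65 63 57 49 41]
 [86 83 69 62 63 63 63 63 61 63 49 44]
 [83 80 62 52 47 50 56 60 61 65 47 43]
 [82 82 60 45 44 42 45 47 55 55 42 45]
 [84 83 78 70 65 61 55 48 49 44 45 44]
 [85 88 86 83 80 80 77 77 67 55 44 43]
 [89 85 83 81 83 91 90 90 80 69 51 42]
 [88 90 82 80 81 83 89 89 87 74 48 43]
 [88 87 83 73 73 73 75 74 77 71 52 42]
 [80 81 83 66 62 61 64 60 63 61 50 45]
 [78 79 78 66 55 59 60 63 61 60 49 43]
 [83 79 75 62 59 59 62 65 63 61 52 45]]
[[63 56 59 60 58 55 56 58 56 55 55 55]
 [60 58 55 59 61 56 58 56 52 54 55 47]
 [61 59 56 54 57 55 56 57 52 55 52 32]
 [63 62 59 37 35 38 37 43 49 47 47 29]
 [61 61 49 18 13 19 18 24 30 27 29 23]
 [63 57 44 16 11  8 13 11 16 14 22 16]
 [57 58 37 14 10 12 11 12 13 12 17 19]
 [57 58 30 10  8 11 11 13 10 13 15 16]
 [56 60 29 14 16 14 14 13 11 15 18 19]
 [53 57 37 25 19 20 18 17 14 14 17 18]
 [57 61
[... 215 characters left out ...]
1 38 24 19]
 [54 57 55 43 41 43 46 44 42 35 21 18]
 [58 58 54 40 40 38 44 43 40 35 21 21]]
76 0.062 [array([256.2, 188.3]), array([256.1, 189.1]), array([254.8, 193.7]), array([254.7, 194.4])]
76 0.082 [array([249.3, 186.6]), array([249.4, 187.5]), array([248., 192.]), array([248. , 192.7])]
79 0.062 [array([255.8, 189.4]), array([255.7, 190.2]), array([254.7, 194.8]), array([254.6, 195.5])]
79 0.082 [array([248.9, 188. ]), array([248.9, 188.8]), array([247.8, 193.5]), array([247.8, 194.2])]
82 0.062 [array([255.4, 190.5]), array([255.4, 191.2]), array([254.6, 195.9]), array([254.6, 196.7])]
82 0.082 [array([248.5, 189.5]), array([248.5, 190.3]), array([247.7, 194.9]), array([247.7, 195.7])]
```

Bracket ≈78°, notch ≈75°: it needs about 3° (2 mm at the stud) more. Going back behind the stud.

```bash
python3 -c "
from h import *
plan(.496,-.0315,.16,167,5)"
```

```text
from [ 0.376  -0.0758  0.1951] [179.7   0.2 166.3] q [-16. -16.  20. 120.   5.  75.  78.] F [ 0.2 -0.8 -0.6] t 4.9
{'x': np.float64(-2.12), 'y': np.float64(1.43), 'z': np.float64(0.7), 'az': np.float64(-0.13)}
{'x': np.float64(-2.13), 'y': np.float64(1.42), 'z': np.float64(0.7), 'az': np.float64(-0.13)}
{'x': np.float64(-2.13), 'y': np.float64(1.42), 'z': np.float64(0.7), 'az': np.float64(-0.13)}
{'x': np.float64(-2.13), 'y': np.float64(1.41), 'z': np.float64(0.7), 'az': np.float64(-0.13)}
{'x': np.float64(-2.14), 'y': np.float64(1.41), 'z': np.float64(0.7), 'az': np.float64(-0.13)}
```

Call:
jog_arm([
  {"x":-2.1,"y":1.4,"z":0.7,"ax":0,"ay":0,"az":0},
  {"x":-2.1,"y":1.4,"z":0.7,"ax":0,"ay":0,"az":0},
  {"x":-2.1,"y":1.4,"z":0.7,"ax":0,"ay":0,"az":0},
  {"x":-2.1,"y":1.4,"z":0.7,"ax":0,"ay":0,"az":0},
  {"x":0,"y":0,"z":0,"ax":0,"ay":0,"az":0},
])

```text
time_s: 5.4
tool_pos: [0.4748, -0.0348, 0.1648]
tool_rot: [179.8, -0.0, 167.0]
force: [-0.7, 0.5, -0.3]
grip_width: 0.0005
grasp_force: 0.0
```

```bash
python3 -c "
from h import *
plan(.496,-.0315,.1065,167,4)"
```

```text
from [ 0.4748 -0.0348  0.1648] [179.8  -0.  167. ] q [-19.  -1.  20. 112.   0.  69.  78.] F [-0.7  0.5 -0.3] t 5.4
{'x': np.float64(-0.5), 'y': np.float64(0.2), 'z': np.float64(1.46), 'az': np.float64(-0.01)}
{'x': np.float64(-0.5), 'y': np.float64(0.2), 'z': np.float64(1.46), 'az': np.float64(-0.01)}
{'x': np.float64(-0.5), 'y': np.float64(0.2), 'z': np.float64(1.46), 'az': np.float64(-0.01)}
{'x': np.float64(-0.5), 'y': np.float64(0.2), 'z': np.float64(1.46), 'az': np.float64(-0.01)}
```

Call:
jog_arm([
  {"x":-0.5,"y":0.2,"z":1.4,"ax":0,"ay":0,"az":0},
  {"x":-0.5,"y":0.2,"z":1.5,"ax":0,"ay":0,"az":0},
  {"x":-0.5,"y":0.2,"z":1.4,"ax":0,"ay":0,"az":0},
  {"x":-0.5,"y":0.2,"z":1.5,"ax":0,"ay":0,"az":0},
  {"x":0,"y":0,"z":0,"ax":0,"ay":0,"az":0},
])

```text
time_s: 5.9
tool_pos: [0.4927, -0.0335, 0.1056]
tool_rot: [179.8, -0.2, 166.8]
force: [-0.1, 0.4, 0.3]
grip_width: 0.0002
grasp_force: 0.0
```

```bash
python3 -c "
from h import *
plan(.5111,-.0346,.1065,170,4)"
```

```text
from [ 0.4927 -0.0335  0.1056] [179.8  -0.2 166.8] q [-19.   5.  21. 114.  -2.  62.  80.] F [-0.1  0.4  0.3] t 5.9
{'x': np.float64(-0.45), 'y': np.float64(0.08), 'z': np.float64(-0.02), 'az': np.float64(-0.79)}
{'x': np.float64(-0.46), 'y': np.float64(0.07), 'z': np.float64(-0.02), 'az': np.float64(-0.79)}
{'x': np.float64(-0.46), 'y': np.float64(0.07), 'z': np.float64(-0.02), 'az': np.float64(-0.79)}
{'x': np.float64(-0.46), 'y': np.float64(0.06), 'z': np.float64(-0.02), 'az': np.float64(-0.79)}
```

Call:
jog_arm([
  {"x":-0.5,"y":0.1,"z":0,"ax":0,"ay":0,"az":-0.5},
  {"x":-0.5,"y":0.1,"z":0,"ax":0,"ay":0,"az":-1},
  {"x":-0.5,"y":0,"z":0,"ax":0,"ay":0,"az":-0.5},
  {"x":-0.2,"y":0,"z":0,"ax":0,"ay":0,"az":-1},
  {"x":0,"y":0,"z":0,"ax":0,"ay":0,"az":0},
])

```text
time_s: 6.4
tool_pos: [0.5115, -0.0354, 0.1084]
tool_rot: [179.8, -0.0, 169.9]
force: [-1.8, -0.7, 2.2]
grip_width: 0.0006
grasp_force: 0.6
```

Call:
jog_arm([
  {"x":0.8,"y":0,"z":0,"ax":0,"ay":0,"az":0},
  {"x":0.5,"y":0,"z":-2,"ax":0,"ay":0,"az":0},
  {"x":-0.5,"y":2.3,"z":0,"ax":0,"ay":0,"az":0},
  {"x":-1.3,"y":2.3,"z":0,"ax":0,"ay":0,"az":0},
  {"x":0,"y":0,"z":0.5,"ax":0,"ay":0,"az":0},
])

```text
time_s: 6.9
tool_pos: [0.5263, 0.013, 0.1243]
tool_rot: [179.6, 0.2, 170.1]
force: [-0.2, 0.9, -0.1]
grip_width: -0.0001
grasp_force: 0.0
```

```bash
python3 -c "
from h import *
plan(.52,.01,.102,170,3)"
```

```text
from [0.5263 0.013  0.1243] [179.6   0.2 170.1] q [-21.   7.  19. 109.  -3.  64.  78.] F [-0.2  0.9 -0.1] t 6.9
{'x': np.float64(0.19), 'y': np.float64(-0.13), 'z': np.float64(0.74), 'az': np.float64(0.04)}
{'x': np.float64(0.19), 'y': np.float64(-0.14), 'z': np.float64(0.74), 'az': np.float64(0.04)}
{'x': np.float64(0.19), 'y': np.float64(-0.14), 'z': np.float64(0.74), 'az': np.float64(0.04)}
```

Position is fine. Descending to about z = 0.097, which should give contact.

Call:
jog_arm([
  {"x":0,"y":0,"z":0.9,"ax":0,"ay":0,"az":0},
  {"x":0,"y":0,"z":0.9,"ax":0,"ay":0,"az":0},
  {"x":0,"y":0,"z":0.4,"ax":0,"ay":0,"az":0},
  {"x":0,"y":0,"z":0.3,"ax":0,"ay":0,"az":0},
  {"x":0,"y":0,"z":0.2,"ax":0,"ay":0,"az":0},
])

```text
time_s: 7.4
tool_pos: [0.5229, 0.0082, 0.0963]
tool_rot: [179.8, -0.2, 169.8]
force: [-5.1, -0.5, 5.9]
grip_width: 0.0004
grasp_force: 3.4
```

Call:
jog_arm([
  {"x":0,"y":0,"z":0.2,"ax":0,"ay":0,"az":0},
  {"x":0,"y":0,"z":0.2,"ax":0,"ay":0,"az":0},
  {"x":0,"y":0,"z":0.2,"ax":0,"ay":0,"az":0},
  {"x":0,"y":0,"z":0,"ax":0,"ay":0,"az":0},
  {"x":0,"y":0,"z":0,"ax":0,"ay":0,"az":0},
])

```text
time_s: 7.9
tool_pos: [0.523, 0.0083, 0.0917]
tool_rot: [179.8, -0.2, 169.8]
force: [-7.9, -1.3, 14.5]
grip_width: 0.0006
grasp_force: 6.7
```

Call:
jog_arm([
  {"x":0,"y":0,"z":0.2,"ax":0,"ay":0,"az":0},
  {"x":0,"y":0,"z":0.1,"ax":0,"ay":0,"az":0},
  {"x":0,"y":0,"z":0,"ax":0,"ay":0,"az":0},
  {"x":0,"y":0,"z":0,"ax":0,"ay":0,"az":0},
  {"x":0,"y":0,"z":0,"ax":0,"ay":0,"az":0},
])

```text
time_s: 8.4
tool_pos: [0.5231, 0.0083, 0.0913]
tool_rot: [179.7, -0.2, 169.8]
force: [-14.8, -1.8, 30.9]
grip_width: 0.0006
grasp_force: 15.3
```

Hard stop at z = 0.0913, so the lid is home. Lifting off and moving clear to check.

Call:
jog_arm([
  {"x":0,"y":0,"z":-1,"ax":0,"ay":0,"az":0},
  {"x":0,"y":0,"z":-3,"ax":0,"ay":0,"az":0},
  {"x":0,"y":0,"z":-4,"ax":0,"ay":0,"az":0},
  {"x":4,"y":0,"z":-3,"ax":0,"ay":0,"az":0},
  {"x":4,"y":0,"z":0,"ax":0,"ay":0,"az":0},
])

```text
time_s: 8.9
tool_pos: [0.4477, 0.0225, 0.2013]
tool_rot: [179.6, 0.4, 169.7]
force: [0.4, -0.2, -0.2]
grip_width: 0.0004
grasp_force: 0.0
```

Call:
jog_arm([
  {"x":1,"y":4.5,"z":0,"ax":0,"ay":0,"az":0},
  {"x":1,"y":4.5,"z":0,"ax":0,"ay":0,"az":0},
  {"x":0,"y":4.5,"z":0,"ax":0,"ay":0,"az":0},
  {"x":0,"y":4.5,"z":0,"ax":0,"ay":0,"az":0},
  {"x":0,"y":0,"z":0,"ax":0,"ay":0,"az":0},
])

```text
time_s: 9.4
tool_pos: [0.4568, 0.2102, 0.1977]
tool_rot: [179.6, -0.0, 170.4]
force: [-0.1, -0.2, 0.1]
grip_width: 0.0004
grasp_force: 0.0
```

```bash
python3 -c "
from h import *
o=env.get_obs();print(o['tool_pos'],o['force'])
shot('d.png','side',190,145,150,130,2.6);shot('e.png','top',185,120,150,130,2.6)
cv2.imwrite('pics/c5.png',np.hstack([cv2.imread('pics/e.png'),cv2.imread('pics/d.png')]))"
```

```text
[0.45676843 0.21019363 0.19772369] [-0.05302131 -0.18894684  0.06728816]
```

View pics/c5.png

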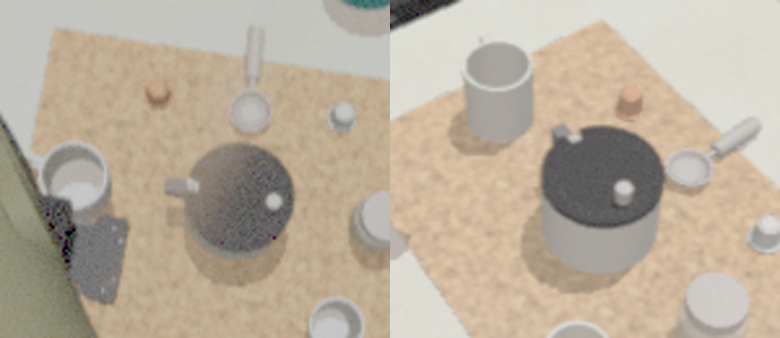

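The notch and pin sit at the bracket (top view (190,186), side view (572,138)), the lid is lower, and the bystanders haven't moved. Handing in.

```bash
python3 -c "
from cell import env
print(env.sign_off())"
```

```text
the job is handed in; nothing more can be done
None
```

I pushed the stud round until the notch stood over the pin, then pressed the lid down to a hard stop at about 91.3 mm (home is 91.5 mm); the other things look unmoved in the last pictures, and the job is handed in.

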